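Put two bearing balls away in the hardware carousel

TASK

Put the two loose steel bearing balls away in the hardware carousel: turn its bar knob until the compartment with the two dimples lies fully under the window in the clear lid, with no divider showing in the opening, then set the balls through the window, one in each dimple, and let go. Set each ball down gently rather than dropping it in, and leave the hand tools on the bench where they are.

Things in the scene. Friction and masses are not known exactly. Their poses are not given: they have to be found in the camera images.
- carousel: Black round pan 284 mm across on a stand fixed to the bench, its face sloping 30 deg down to the robot. Origin on the bench under the pan's middle; x level, to the high back side (away from the robot, yaw up to 15 deg), z up. Face normal = wheel axis: direction (-0.5, 0, 0.866) here, through (0, 0, 85) mm on the pan's underside. N below = mm along it from there: wheel floor N 12, clear lid N 48-51.
- wheel (a joint): Turn of wheel and knob, rad; 0 (or a whole turn) with the dimpled compartment centred under the window; grows counter-clockwise seen looking down on the face. Turns both ways without detents or stops, stays where left (dry friction about 0.15 N m). Starts at +0.7 to +2.4.
- knob_bar (a point): Middle of the knob's black bar, on the axis, N 67. Bar 52 mm long, 12 wide, N 56-78, above a 58 mm round flange (N 51.5-56.5); a pointed nose, 36 mm from the axis, points to the dimpled compartment. Site axes turn with the wheel: x along the bar away from the nose, y across it, z along the normal, outwards.
- bay (a point): Point of the wheel over the middle of the dimpled compartment, 92 mm from the axis, N 51; coincides with window at wheel 0. The wheel has four 90 deg compartments with radial dividers 3 mm thick, 31 high on the floor: nuts on pins, washers on pins, cap screws, and one holding only a black rubber block with two round dimples.
- window (a point): Middle of the window, a fixed opening in the clear lid on its low side: 92 mm straight down-slope from the axis, N 51. The opening reaches 38 deg to each side of straight down-slope, from 44 to 138 mm from the axis, with black edging.
- seat_inner (a point): Where a ball's centre lies when seated in the inner dimple, 72 mm from the axis, N 29 (22 mm below the lid's top); turns with the wheel, axes as knob_bar. The dimple is a round hole 24 mm across in the rubber block (8 mm thick on the wheel floor, 50 wide, 80 long radially); a ball sinks 6 mm into it; more than 4 mm too far down-slope it rolls off.
- seat_outer (a point): The same for the outer dimple, 112 mm from the axis.
- ball_a_center (a point): Centre of one steel bearing ball, 30 mm across, about 110 g. It starts parked on the 22 mm bore of a big steel hex nut (36 mm across flats, 20 mm high, loose) to the right of the carousel, its centre 30 mm above the bench.
- ball_b_center (a point): Centre of the other ball, the same, parked on a second such nut to the left of the carousel. Either ball may go in either dimple.
- ball_a: The first ball as a body (see ball_a_center for its centre; this origin lies on the ball's surface).
- ball_b: The second ball as a body (see ball_b_center).
- level: Bystander: orange plastic level, 230 x 22 x 45 mm, standing on its edge; origin under its middle, x along it.
- pliers: Bystander: steel needle-nose pliers with dark grips, 195 mm long, 14 mm high, lying flat; origin under the pivot, x towards the nose.
- ratchet: Bystander: chrome ratchet handle, 180 mm long, 35 mm high, lying; origin under the head's neck, x towards the head.
- canister: Bystander: red zip-tie canister with black lid, 69 mm across, 125 mm high; origin under its middle.
- tape_measure: Bystander: grey tape measure, 72 x 36 x 66 mm; origin under its middle.
- screwdriver: Bystander: black-handled screwdriver, 200 mm long, lying; origin under its middle, x towards the tip.

How it is judged:
On the way:
1. the dimpled compartment lies fully under the window (distance between bay and window below 0.0085 m), for 0.2 s.
At the end, for the whole second after the job is handed in: The dimpled compartment is under the window (its centre within 8.5 mm of the window's, about 5 degrees, so that no divider shows), the wheel is still, and one ball is seated in each dimple (its centre within 5 mm of the seated position) and at rest (distance between bay and window below 0.0085 m and velocity of joint wheel between -0.05 and 0.05 rad/s and ((distance between ball_a_center and seat_inner below 0.005 m and distance between ball_b_center and seat_outer below 0.005 m) or (distance between ball_a_center and seat_outer below 0.005 m and distance between ball_b_center and seat_inner below 0.005 m)) and linear speed of each of ball_a, ball_b below 0.02 m/s); the robot touches nothing.
It fails at once if a ball is dropped (falls freely from more than about 20 mm, reaching 0.65 m/s) ((linear speed of ball_a above 0.65 m/s and contact force between the fingers and ball_a below 0.2 N) or (linear speed of ball_b above 0.65 m/s and contact force between the fingers and ball_b below 0.2 N)).
It fails at once if a hand tool on the bench (level, pliers, ratchet, canister, tape measure, screwdriver) is moved more than 30 mm (distance of any of level, pliers, ratchet, canister, tape_measure, screwdriver from where it was at the start of the episode above 0.03 m).
It also fails if it takes over 72 s, if anything falls off the work surface, if the arm or the gripper's body presses on something with over 40 N, if the wrist force passes 120 N, or if a joint passes its speed limit or range.

ROBOT

A 6-joint arm with a two-finger parallel gripper is mounted at the origin on the work surface. World frame = base frame: x ahead of the robot, y to its left, z up, the work surface at z = 0. Lengths are in m, angles in rad, forces in N, time in s.
With the tool pointing down it reaches from about 0.25 to 0.8 m from the base axis. Payload 3.9 kg.
Tool frame: the origin (TCP) lies midway between the tips of the shut fingers; the grasp point (between the pads) lies behind it (manip.hold_point_z is the z of the grasp point in the tool frame, in m); z points along the fingers, x is the direction in which the jaws open and shut, and the axes are right-handed (so a half turn about z gives the same grasp; the last joint's range is limited). The gripper opens to 85 mm and grips with 20 to 120 N. Pads are 22 mm wide; open, the fingers measure 114 mm over their backs; the gripper's body (76 mm by 85 mm) begins 54 mm behind the grasp point. The pads swing forward as they close: fully open they stand 13 mm farther back than shut.
Start: joints at [-1.296, 0.26, -0.138, 1.173, 0, 1.571], TCP at [0.142, -0.505, 0.231] pointing down, gripper open.
Joint ranges: [-2.78, 2.78], [-0.83, 1.72], [-1.28, 1.37], [-1.9, 2.12], [-1.57, 1.48], [-3.14, 3.14]. Speed limits (rad/s): [2.57, 2.57, 3.14, 3.14, 3.14, 3.14].

INTERFACE

Orientations are given as a rotation vector (axis times angle).
In Python, from cell import manip, imaging gives the robot as it stands.
- The arm moves only by the tool jog_arm, never from a script. Its argument "deltas" is a list of rows, each an object with "gripper": the finger opening in m, from 0 to 0.0854; "translation": the shift along the world's x, y, z in m, a list of three; "yaw": the turn about the world's z in degrees. A call has 1 to 12 rows; each row is the pose to reach, as a shift and turn from the pose measured when the call began; what a row does not reach only later rows make up. A row lasts 1/8 s, in which the tool goes at most 62.5 mm and 10.7 degrees, less where a joint would pass 70% of its speed; a pose out of reach is approached as far as the arm can. A call with a gripper value outside its range is refused whole. The fingers move at their own pace and stop on an object; "newtons" is the grip in N (left out, the last holds). Time passes only in rows, so rows that repeat a pose let the fingers close. It gives the time, the measured TCP pose, the force and the opening at its end, in the units of the state.
- manip.state(): the state, without advancing time (a new reading comes with each control period).
- imaging.read_camera(name): name is "scene" or "top" or "wrist"; returns a dict with "color" (480x640x3 uint8, red, green, blue), "K" (3x3 intrinsics, pixels), "R" (3x3) and "t" (3): a world point X has camera coordinates R X + t. Camera axes: x right, y down, z forward; pixel columns grow to the right and rows downward; lengths in m; the calibration is good to about 2 mm. A picture is of the moment at which its call begins. There is no depth.
- manip.finish_job(): hands the job in, once; it reports no verdict.
Trained networks look in a picture, given as the dict that the camera call returned (one of the last four; its "shot" number tells which), for a name from the list of things; names that differ only in an ending like _2 or _b are one class to them, and where a whole thing is asked for, a point or a joint stands for the part that bears it (a point fixed in the world has none). Each returns a list of dicts, best first, with "p" (0 to 1); they miss things now and then, are a little off and sometimes report something else, mostly with a low value. They report only what shows in the picture. A call takes as long as a camera call.
- imaging.boxes_of(picture, target): "at" ([column, row] in pixels, amid what is visible of it).
The state is a dict: "clock": time; "q": joint angles; "dq": joint speeds; "effort": joint torques, N m; "position": TCP position; "eef_rot": TCP orientation; "contact_force": force on the tool from outside, world axes, zero at the start; "wrist_torque": the same for the moment, N m; "width": finger opening in m.
Only numpy, scipy, OpenCV 4.12 (cv2) and the standard library are available. Lean on these libraries where they do the work, as an engineer would, in place of code of your own. Each camera call takes 0.05 s, during which the arm holds its last target. There are 200 camera calls.

## Working session

There is one attempt and no reset: what is moved stays moved. The work goes in short steps, Python scripts to look and compute and a tool call to move; the robot and the scene stay as the last step left them, time stands still between calls to the robot, and variables do not carry over. Pictures are saved under pics/ and viewed, about 8 in all and at most 12, crops included, and the job is handed in when it is done.

Besides the shell and the picture viewer there is one more tool, called after "Emit:" as name(argument=value, ...), one argument or row to a line, values as JSON. jog_arm: Moves the arm, as the interface text tells. Its arguments: {"type":"object","properties":{"deltas":{"type":"array","items":{"type":"object","properties":{"gripper":{"type":"number"},"translation":{"type":"array","items":{"type":"number"}},"yaw":{"type":"number"}}}},"newtons":{"type":"number"}},"required":["deltas"]}

```bash
ls; mkdir -p pics; cat > h.py <<'E'
import numpy as np, cv2
from cell import manip, imaging
def snap(n,save=None):
    p=imaging.read_camera(n)
    if save: cv2.imwrite(f'pics/{save}.png',p['color'][:,:,::-1])
    return p
def ray(p,uv):
    K,R,t=map(np.array,(p['K'],p['R'],p['t']))
    d=R.T@np.linalg.solve(K,np.array([uv[0],uv[1],1.])); c=-R.T@t
    return c,d/np.linalg.norm(d)
def onz(p,uv,z):
    c,d=ray(p,uv); return c+d*(z-c[2])/d[2]
def proj(p,X):
    K,R,t=map(np.array,(p['K'],p['R'],p['t']))
    q=(R@np.atleast_2d(X).T).T+t; q=q@K.T; return q[:,:2]/q[:,2:]
def tri(obs):
    A=np.zeros((3,3));b=np.zeros(3)
    for p,uv in obs:
        c,d=ray(p,uv);M=np.eye(3)-np.outer(d,d);A+=M;b+=M@c
    return np.linalg.solve(A,b)
E
python3 - <<'E'
from h import *
np.set_printoptions(precision=4,suppress=True)
print(manip.state(), manip.hold_point_z)
s=snap('scene','s0');t=snap('top','t0')
for n in ['carousel','knob_bar','bay','seat_inner','seat_outer','ball_a_center','ball_a','level','pliers','ratchet','canister','tape_measure','screwdriver']:
    for nm,p in(('s',s),('t',t)):
        print(n,nm,[(np.round(d['at'],1).tolist(),round(d['p'],2),onz(p,d['at'],.03)[:2].round(3).tolist()) for d in imaging.boxes_of(p,n)[:3]])
for p in(s,t): print((-np.array(p['R']).T@p['t']))
cv2.imwrite('pics/both.png',np.vstack([s['color'],t['color']])[:,:,::-1])
E
```

```text
pics
{'clock': 0.0, 'q': array([-1.296 ,  0.2607, -0.1394,  1.1727, -0.    ,  1.5708]), 'dq': array([-0.0019, -0.0003, -0.0005, -0.0002, -0.0012,  0.0025]), 'effort': array([  0.0005, -40.5681,  25.392 ,   0.0187,   0.0002,  -0.    ]), 'position': array([ 0.1423, -0.5046,  0.2304]), 'eef_rot': array([-2.5038,  1.8955,  0.0025]), 'contact_force': array([-0.5788, -0.0569, -0.5684]), 'wrist_torque': array([ 0.0299, -0.0159,  0.0394]), 'width': 0.08567091548644105} -0.0187
carousel s [([289.9, 284.5], 0.72, [0.607, 0.007])]
carousel t [([308.7, 236.5], 0.75, [0.536, 0.034]), ([309.1, 211.1], 0.6, [0.613, 0.035])]
knob_bar s [([304.9, 248.0], 0.88, [0.498, -0.055])]
knob_bar t [([308.7, 237.9], 0.69, [0.532, 0.034])]
bay s [([305.5, 252.3], 0.63, [0.508, -0.043])]
bay t [([310.5, 237.3], 0.74, [0.534, 0.028]), ([309.1, 212.1], 0.41, [0.61, 0.035])]
seat_inner s [([304.7, 250.6], 0.64, [0.505, -0.049])]
seat_inner t [([310.6, 236.9], 0.8, [0.535, 0.028])]
seat_outer s [([305.5, 251.9], 0.7, [0.507, -0.044])]
seat_outer t [([314.8, 238.6], 0.78, [0.53, 0.015]), ([222.1, 183.7], 0.53, [0.69,
[... 479 characters left out ...]
7, -0.098])]
pliers t [([351.8, 292.7], 0.87, [0.371, -0.1])]
ratchet s [([488.3, 375.3], 0.67, [0.499, 0.465]), ([248.1, 193.0], 0.51, [0.455, -0.319])]
ratchet t [([166.3, 251.2], 0.82, [0.48, 0.46])]
canister s [([368.7, 374.9], 0.65, [0.665, 0.295]), ([291.0, 284.5], 0.28, [0.605, 0.008])]
canister t [([219.6, 182.4], 0.92, [0.694, 0.309])]
tape_measure s [([190.0, 235.7], 0.55, [0.668, -0.291]), ([246.8, 194.8], 0.25, [0.462, -0.315])]
tape_measure t [([417.6, 194.9], 0.72, [0.672, -0.293]), ([480.6, 272.1], 0.18, [0.443, -0.485])]
screwdriver s [([407.2, 255.8], 0.85, [0.344, 0.141])]
screwdriver t [([277.8, 303.8], 0.68, [0.332, 0.12])]
[1.2001 0.6774 1.0057]
[ 0.3693 -0.0121  1.8182]
```

View pics/s0.png

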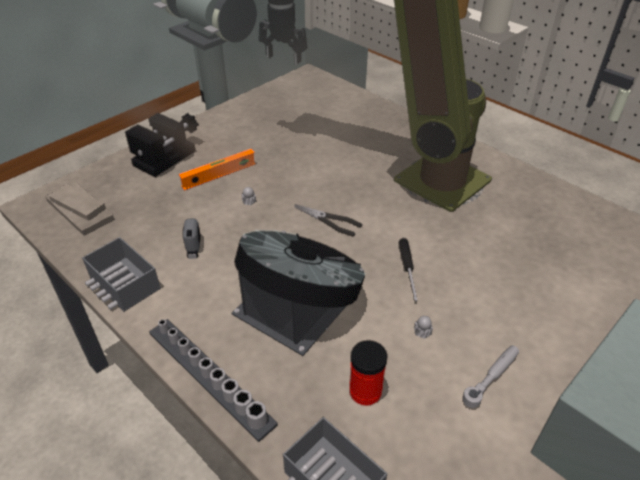

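View pics/t0.png

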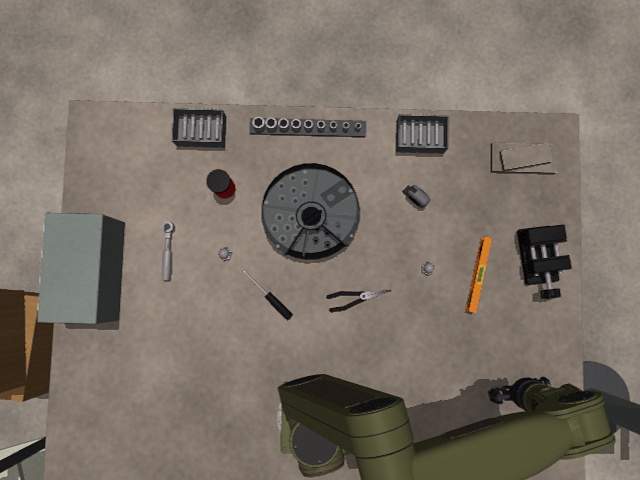

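Two views so far. The scene view shows the balls on nuts at about (248,196) and (424,326), with the knob at about (304,248). The top view has the pan centred near (311,212) and the dimpled block at about (337,192), so the wheel stands near +2.2 rad. Next I move above the carousel to look from close up.

Emit:
jog_arm(
  deltas=[
    {"translation": [0.0,0.0,0.06]},
    {"translation": [0.02,0.05,0.1]},
    {"translation": [0.05,0.1,0.14]},
    {"translation": [0.09,0.15,0.18]},
    {"translation": [0.13,0.2,0.2]},
    {"translation": [0.17,0.25,0.2]},
    {"translation": [0.21,0.3,0.2]},
    {"translation": [0.25,0.35,0.2]},
    {"translation": [0.28,0.4,0.2]},
    {"translation": [0.31,0.46,0.2]},
    {"translation": [0.34,0.52,0.2]},
    {"translation": [0.35,0.54,0.2]},
  ],
)

```text
invalid input
```

```bash
python3 - <<'E'
from h import *
np.set_printoptions(precision=4,suppress=True)
s=manip.state();print(s['clock'],s['q'],s['position'],s['eef_rot'],s['width'])
w=snap('wrist','w0')
print(-np.array(w['R']).T@w['t'], w['R'],w['K'])
sc=snap('scene');t=snap('top')
for n in ['knob_bar','seat_inner','ball_a_center']:
  for nm,p in(('w',w),('s',sc),('t',t)):
    print(n,nm,[(np.round(d['at'],1).tolist(),round(d['p'],2)) for d in imaging.boxes_of(p,n)[:4]])
for a,b in(((248,196),(428,268)),((424,326),(225,253.5))): print(tri([(sc,a),(t,b)]))
E
```

```text
1.4 [-1.296   0.26   -0.1381  1.1727  0.      1.5708] [ 0.1425 -0.5053  0.2313] [-2.5047  1.8963 -0.    ] 0.08515180589591193
[ 0.2222 -0.4833  0.3738] [[ 0.2724 -0.9622 -0.001 ]
 [-0.912  -0.2585  0.3186]
 [-0.3068 -0.0859 -0.9479]] [[346.5379   0.     316.216 ]
 [  0.     346.5379 239.3628]
 [  0.       0.       1.    ]]
knob_bar w []
knob_bar s [([302.9, 249.8], 0.79)]
knob_bar t [([308.6, 237.1], 0.94)]
seat_inner w []
seat_inner s [([302.6, 249.8], 0.76)]
seat_inner t [([313.5, 235.0], 0.88)]
ball_a_center w [([326.2, 3.1], 0.66)]
ball_a_center s [([248.3, 194.0], 0.67)]
ball_a_center t [([430.4, 268.4], 0.62)]
[ 0.4504 -0.3289  0.0114]
[0.4774 0.2892 0.0119]
```

View pics/w0.png

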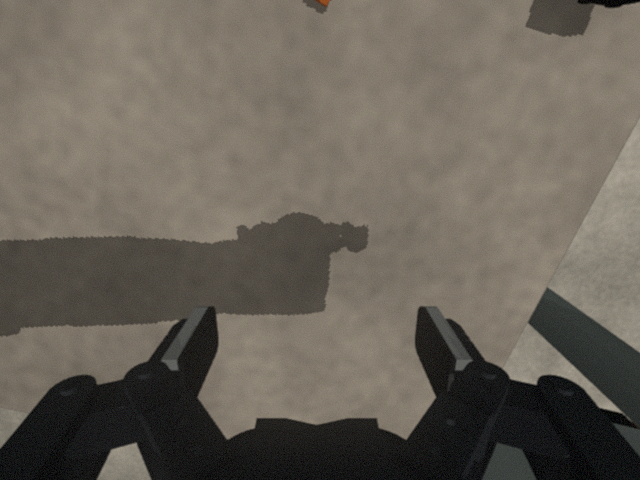

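The call wants every field in each row, so I'm resending it complete. The third view showed only the gripper fingers over bare bench.

Emit:
jog_arm(
  deltas=[
    {"translation": [0.0,0.0,0.06],"yaw": 0,"gripper": 0.085},
    {"translation": [0.02,0.05,0.1],"yaw": 0,"gripper": 0.085},
    {"translation": [0.05,0.1,0.14],"yaw": 0,"gripper": 0.085},
    {"translation": [0.09,0.15,0.18],"yaw": 0,"gripper": 0.085},
    {"translation": [0.13,0.2,0.2],"yaw": -5,"gripper": 0.085},
    {"translation": [0.17,0.25,0.2],"yaw": -10,"gripper": 0.06},
    {"translation": [0.21,0.3,0.2],"yaw": -15,"gripper": 0.04},
    {"translation": [0.25,0.35,0.2],"yaw": -15,"gripper": 0.03},
    {"translation": [0.28,0.4,0.2],"yaw": -15,"gripper": 0.03},
    {"translation": [0.31,0.46,0.2],"yaw": -15,"gripper": 0.03},
    {"translation": [0.34,0.52,0.2],"yaw": -15,"gripper": 0.03},
    {"translation": [0.35,0.54,0.2],"yaw": -15,"gripper": 0.03},
  ],
  newtons=30,
)

```text
clock: 3.5
position: [0.4935, 0.0227, 0.4315]
eef_rot: [-2.256, 2.173, 0.014]
contact_force: [0.5, 0.2, 0.5]
width: 0.03
```

```bash
python3 - <<'E'
from h import *
np.set_printoptions(precision=4,suppress=True)
s=manip.state();print(s['clock'],s['q'],s['position'],s['eef_rot'],s['width'])
w=snap('wrist','w1');t=snap('top','t1')
print(-np.array(w['R']).T@w['t'])
for n in ['knob_bar','seat_inner','carousel']:
  for nm,p in(('w',w),('t',t)):
    print(n,nm,[(np.round(d['at'],1).tolist(),round(d['p'],2)) for d in imaging.boxes_of(p,n)[:4]])
E
```

```text
3.5 [0.0376 0.2061 0.3075 1.6718 0.0129 3.1416] [0.4935 0.0227 0.4315] [-2.2561  2.1729  0.0142] 0.030005377642213314
[0.5763 0.0237 0.574 ]
knob_bar w [([318.0, 147.5], 0.79), ([533.5, 210.8], 0.64), ([315.8, 88.2], 0.6)]
knob_bar t [([431.9, 266.8], 0.72), ([223.2, 250.9], 0.17)]
seat_inner w [([322.5, 152.2], 0.63)]
seat_inner t []
carousel w [([316.3, 87.4], 0.92), ([44.1, 168.8], 0.46)]
carousel t [([331.9, 200.6], 0.6)]
```

View pics/w1.png

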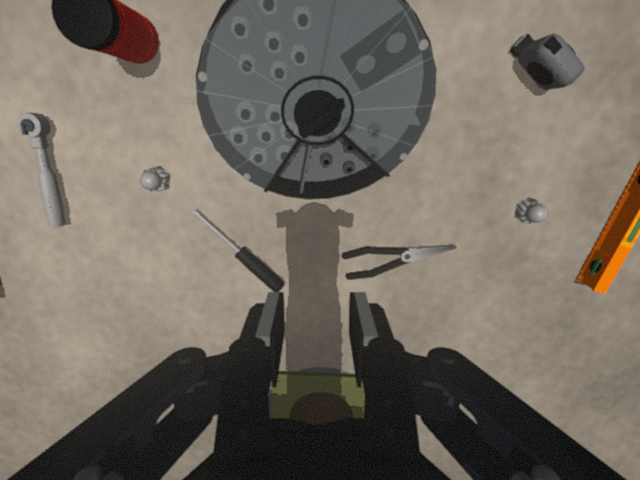

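The fourth view, from the wrist, shows the knob at (320,112) with the window edging below it. The dimples are at (366,64) and (396,42), and the balls at about (157,179) and (537,211). Joint 6 is at its limit, so I'll flip the hand later. Now I fit the carousel pose.

```bash
cat >> h.py <<'E'
def carpt(P,r,ang,N):   # ang: CCW from straight down-slope; mm -> world m
    x0,y0,yaw=P; a=np.asarray(ang,float)
    s=-r*np.cos(a); l=-r*np.sin(a)     # s up-slope, l along carousel y
    c,sn=np.cos(np.pi/6),.5
    X=s*c-N*sn; Z=85+s*sn+N*c; Y=l
    cy,sy=np.cos(yaw),np.sin(yaw)
    return np.array([x0+(X*cy-Y*sy)/1000,y0+(X*sy+Y*cy)/1000,Z/1000+0*X]).T
E
python3 - <<'E'
from h import *
from scipy.optimize import least_squares
np.set_printoptions(precision=4,suppress=True)
w=snap('wrist');t=snap('top')
cv2.imwrite('pics/w2.png',cv2.resize(w['color'][0:225,110:570],None,fx=1.7,fy=1.7,interpolation=3)[:,:,::-1])
A=np.deg2rad(38)
def pts(v):
    P=v[:3];th=v[3]
    return np.array([carpt(P,138,-A,51),carpt(P,138,A,51),carpt(P,44,-A,51),carpt(P,44,A,51),carpt(P,72,th,20),carpt(P,112,th,20),carpt(P,36,th,58)])
uv=np.array([[265,190],[390,176],[304,140],[349,138],[366,64],[396,42],[344,103]])
f=least_squares(lambda v:(proj(w,pts(v))-uv).ravel(),[.62,.03,0,2.2],loss='soft_l1',f_scale=2)
print(f.x,np.rad2deg(f.x[2:]));print((f.fun.reshape(-1,2)))
np.save('fit.npy',f.x)
im=w['color'].copy()[:,:,::-1].copy()
pp=list(proj(w,pts(f.x)))+list(proj(w,carpt(f.x[:3],142,np.linspace(0,6.28,60),51)))+list(proj(w,carpt(f.x[:3],29,np.linspace(0,6.28,30),56.5)))
im=cv2.resize(im[0:225,110:570],None,fx=1.7,fy=1.7,interpolation=3)
for p in pp: cv2.circle(im,(int((p[0]-110)*1.7),int(p[1]*1.7)),2,(0,0,255),-1)
cv2.imwrite('pics/w3.png',im)
E
```

```text
[0.6097 0.0249 0.158  2.1258] [  9.0528 121.8014]
[[ 5.2415  1.4995]
 [-2.714   1.0488]
 [-1.79    2.3819]
 [-4.8694 -1.0825]
 [ 0.8544  0.6182]
 [ 0.9061 -0.9359]
 [ 1.2459 -4.008 ]]
```

View pics/w3.png

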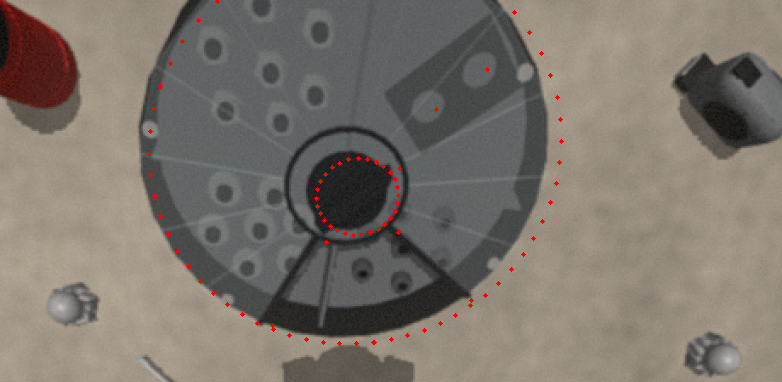

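The fifth view shows the overlay sitting about 10 px too far right: the lid ring centre is at (347,184) in the crop and the dimples are at (428,107) and (480,70). I'll refit on the ring, the rim and the window edges.

```bash
python3 - <<'E'
from h import *
from scipy.optimize import least_squares
np.set_printoptions(precision=4,suppress=True)
w=snap('wrist')
u=lambda L:np.array(L,float)/1.7+[110,0]
ring=u([[286,185],[408,185],[347,127],[347,242]]); rim=u([[141,128],[547,131],[342,336],[190,260],[500,260]])
le=u([[318,240],[262,322]]); re=u([[390,228],[470,298]])
dm=u([[428,107],[480,70]])
A=np.deg2rad(38); aa=np.linspace(0,2*np.pi,721)
def dist(poly,q):
    d=np.linalg.norm(poly[None]-q[:,None],axis=2);i=d.argmin(1)
    return d.min(1)*np.sign(np.linalg.norm(poly[i]-poly.mean(0),axis=1)-np.linalg.norm(q-poly.mean(0),axis=1))
def line(a,b,q):
    n=np.array([-(b-a)[1],(b-a)[0]]);n/=np.linalg.norm(n);return (q-a)@n
def res(v):
    P=v[:3]
    r=[dist(proj(w,carpt(P,v[4],aa,51)),ring),dist(proj(w,carpt(P,v[5],aa,51)),rim)]
    for sg,q in((-1,le),(1,re)):
        a,b=proj(w,np.array([carpt(P,44,sg*A,51),carpt(P,138,sg*A,51)])); r.append(line(a,b,q))
    r.append((proj(w,np.array([carpt(P,72,v[3],20),carpt(P,112,v[3],20)]))-dm).ravel())
    return np.concatenate(r)
f=least_squares(res,[.60,.02,0,2.2,44,142],x_scale=[.01,.01,.1,.1,1,1],diff_step=1e-3)
print(f.x,np.rad2deg(f.x[2:4]));print(f.fun)
np.save('fit.npy',f.x)
P=f.x[:3]
for N in(67,74): print('axis',N,carpt(P,0,0,N))
print('seats0',carpt(P,72,0,29),carpt(P,112,0,29),'bar now',np.rad2deg(f.x[3]))
for q in((157,179),(537,211)): print(onz(w,q,.03))
E
```

```text
[  0.6143   0.0325   0.1637   2.0696  42.9711 138.2874] [  9.3817 118.5787]
[-0.2008 -0.1562  0.5516 -0.5544 -1.8855 -0.7392 -0.3073  3.0032  0.4471
 -1.573   0.8305  0.3937 -1.0413  0.6932 -0.1761  0.7023 -0.4534]
axis 67 [0.5813 0.027  0.143 ]
axis 74 [0.5778 0.0265 0.1491]
seats0 [0.5385 0.02   0.0741] [0.5043 0.0143 0.0541] bar now 118.57872593100831
[0.4833 0.2748 0.03  ]
[ 0.4532 -0.3303  0.03  ]
```

Good fit (about 1 px): carousel yaw 9.4°, wheel at 118.6°. I'll flip the hand so q6 stays in range and compute a pusher path for shut fingers on the bar's tail.

```bash
python3 - <<'E'
from h import *
np.set_printoptions(precision=3,suppress=True)
f=np.load('fit.npy');P=f[:3]
s=manip.state();R=cv2.Rodrigues(s['eef_rot'])[0]
yawx=np.rad2deg(np.arctan2(R[1,0],R[0,0]));print('toolx',yawx,'turn',99.4-yawx, s['position'],s['clock'])
def push(th,extra=0,N=74,r=17):
    tau=np.deg2rad(th)-np.pi
    b=np.array([-np.cos(tau),-np.sin(tau)])      # (s,l) along tail
    n=np.array([np.sin(tau),-np.cos(tau)])       # d b/d tau : CCW side
    o=6+12.7*abs(n[0])+14.5*abs(n[1])+extra
    c=r*b+o*n
    p=carpt(P,np.hypot(*c),np.arctan2(-c[1],-c[0]),N); p[2]-=.008; return p
p0=push(118.6,10);print('start',p0,'shift',p0-s['position'])
for th in np.linspace(116,14,12): print(round(th),push(th)-p0)
E
```

```text
toolx -88.18033116502842 turn 187.58033116502844 [0.493 0.019 0.432] 4.05
start [0.546 0.02  0.122] shift [ 0.053  0.001 -0.31 ]
116 [0.007 0.007 0.005]
107 [0.008 0.013 0.006]
97 [0.011 0.018 0.008]
88 [0.014 0.021 0.01 ]
79 [0.014 0.025 0.01 ]
70 [0.015 0.028 0.011]
60 [0.017 0.031 0.013]
51 [0.02  0.034 0.015]
42 [0.024 0.036 0.017]
33 [0.028 0.037 0.019]
23 [0.033 0.036 0.022]
14 [0.037 0.034 0.024]
```

Emit:
jog_arm(
  deltas=[
    {"translation": [0,0,0],"yaw": 10,"gripper": 0},
    {"translation": [0.01,0,-0.01],"yaw": 20,"gripper": 0},
    {"translation": [0.02,0,-0.03],"yaw": 30,"gripper": 0},
    {"translation": [0.03,0,-0.05],"yaw": 40,"gripper": 0},
    {"translation": [0.04,0,-0.07],"yaw": 50,"gripper": 0},
    {"translation": [0.053,0,-0.09],"yaw": 60,"gripper": 0},
    {"translation": [0.053,0,-0.11],"yaw": 70,"gripper": 0},
    {"translation": [0.053,0,-0.13],"yaw": 80,"gripper": 0},
    {"translation": [0.053,0,-0.15],"yaw": 90,"gripper": 0},
    {"translation": [0.053,0,-0.17],"yaw": 100,"gripper": 0},
    {"translation": [0.053,0,-0.19],"yaw": 110,"gripper": 0},
    {"translation": [0.053,0,-0.21],"yaw": 120,"gripper": 0},
  ],
)

```text
clock: 5.55
position: [0.5453, 0.0185, 0.2213]
eef_rot: [3.016, 0.867, -0.018]
contact_force: [0.1, 0.2, 0.9]
width: 0.0001
```

```bash
python3 - <<'E'
from h import *
s=manip.state();R=cv2.Rodrigues(s['eef_rot'])[0]
print(np.rad2deg(np.arctan2(R[1,0],R[0,0])),s['position'],s['q'],np.array([.546,.020,.122])-s['position'])
E
```

```text
32.08529247875494 [0.54533586 0.01854455 0.22130891] [ 0.0373521   0.30771427 -0.09684455  1.17690723 -0.00572129  1.04818718] [ 0.00066414  0.00145545 -0.09930891]
```

Emit:
jog_arm(
  deltas=[
    {"translation": [0,0.001,0],"yaw": 10,"gripper": 0},
    {"translation": [0,0.001,-0.01],"yaw": 20,"gripper": 0},
    {"translation": [0,0.001,-0.02],"yaw": 30,"gripper": 0},
    {"translation": [0,0.001,-0.03],"yaw": 40,"gripper": 0},
    {"translation": [0,0.001,-0.04],"yaw": 50,"gripper": 0},
    {"translation": [0,0.001,-0.05],"yaw": 60,"gripper": 0},
    {"translation": [0,0.001,-0.06],"yaw": 67.3,"gripper": 0},
    {"translation": [0,0.001,-0.075],"yaw": 67.3,"gripper": 0},
    {"translation": [0,0.001,-0.088],"yaw": 67.3,"gripper": 0},
    {"translation": [0,0.001,-0.098],"yaw": 67.3,"gripper": 0},
    {"translation": [0,0.001,-0.099],"yaw": 67.3,"gripper": 0},
  ],
)

```text
clock: 6.92
position: [0.5446, 0.0194, 0.1213]
eef_rot: [2.028, 2.389, -0.015]
contact_force: [-0.2, -0.5, 0.3]
width: -0.0003
```

```bash
python3 - <<'E'
from h import *
s=manip.state();R=cv2.Rodrigues(s['eef_rot'])[0]
print(np.rad2deg(np.arctan2(R[1,0],R[0,0])),s['position'],s['contact_force'],np.array([.546,.020,.122])-s['position'])
w=snap('wrist','w4')
E
```

```text
99.34918711266825 [0.54458705 0.01944935 0.12127655] [-0.21603143 -0.50215322  0.31670098] [0.00141295 0.00055065 0.00072345]
```

View pics/w4.png

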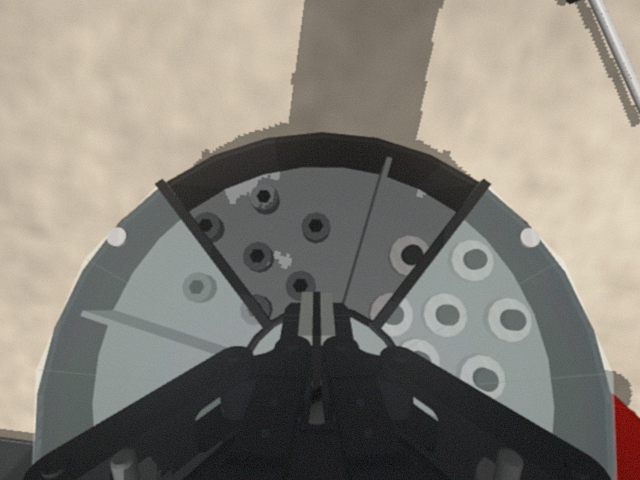

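The sixth view, with the hand flipped, shows the window between its edgings from (165,185) to (485,185). The fingers stand in front of the knob without contact. Now the push.

Emit:
jog_arm(
  deltas=[
    {"translation": [0.008,0.007,0.006],"yaw": 0,"gripper": 0},
    {"translation": [0.01,0.013,0.007],"yaw": 0,"gripper": 0},
    {"translation": [0.012,0.018,0.009],"yaw": 0,"gripper": 0},
    {"translation": [0.015,0.022,0.011],"yaw": 0,"gripper": 0},
    {"translation": [0.015,0.025,0.011],"yaw": 0,"gripper": 0},
    {"translation": [0.016,0.028,0.012],"yaw": 0,"gripper": 0},
    {"translation": [0.018,0.032,0.014],"yaw": 0,"gripper": 0},
    {"translation": [0.021,0.035,0.016],"yaw": 0,"gripper": 0},
    {"translation": [0.025,0.037,0.018],"yaw": 0,"gripper": 0},
    {"translation": [0.029,0.038,0.02],"yaw": 0,"gripper": 0},
    {"translation": [0.034,0.037,0.023],"yaw": 0,"gripper": 0},
    {"translation": [0.038,0.035,0.025],"yaw": 0,"gripper": 0},
  ],
)

```text
clock: 8.48
position: [0.5736, 0.0547, 0.1437]
eef_rot: [-2.028, -2.39, 0.034]
contact_force: [-16.2, 1.4, -3.0]
width: -0.0003
```

```bash
python3 - <<'E'
from h import *
s=manip.state();R=cv2.Rodrigues(s['eef_rot'])[0]
print(np.rad2deg(np.arctan2(R[1,0],R[0,0])),s['position'],s['contact_force'])
w=snap('wrist','w5')
f=np.load('fit.npy');print(carpt(f[:3],0,0,70)-s['position'])
E
```

```text
99.37428439236083 [0.57358539 0.05471339 0.14374108] [-16.1848751    1.36241213  -2.97822596]
[ 0.00620471 -0.02792606  0.0018807 ]
```

View pics/w5.png

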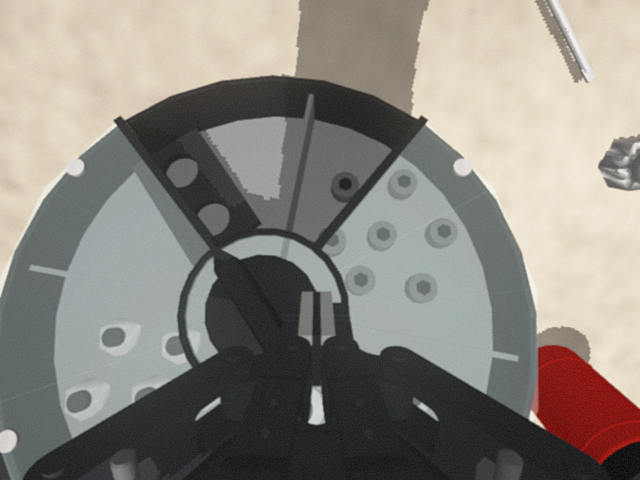

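The seventh view shows the wheel at about +38°, with the block behind the left edging and the dimples at (183,172) and (213,218). I'll back off, open, straddle the bar and squeeze it into line.

Emit:
jog_arm(
  deltas=[
    {"translation": [-0.006,0.004,0.01],"yaw": 0,"gripper": 0.0},
    {"translation": [-0.004,0.0,0.045],"yaw": 0,"gripper": 0.07},
    {"translation": [0.005,-0.02,0.045],"yaw": 0,"gripper": 0.085},
    {"translation": [0.006,-0.028,0.045],"yaw": 0,"gripper": 0.085},
    {"translation": [0.006,-0.028,0.03],"yaw": 0,"gripper": 0.085},
    {"translation": [0.006,-0.028,0.015],"yaw": 0,"gripper": 0.085},
    {"translation": [0.006,-0.028,0.002],"yaw": 0,"gripper": 0.085},
    {"translation": [0.006,-0.028,0.001],"yaw": 0,"gripper": 0.05},
    {"translation": [0.006,-0.028,0.001],"yaw": 0,"gripper": 0.03},
    {"translation": [0.006,-0.028,0.001],"yaw": 0,"gripper": 0.015},
    {"translation": [0.006,-0.028,0.001],"yaw": 0,"gripper": 0.005},
    {"translation": [0.006,-0.028,0.001],"yaw": 0,"gripper": 0.005},
  ],
  newtons=40,
)

```text
clock: 10.02
position: [0.5853, 0.0287, 0.1488]
eef_rot: [2.032, 2.395, -0.016]
contact_force: [1.6, 5.9, 9.3]
width: 0.0108
```

```bash
python3 - <<'E'
from h import *
s=manip.state();R=cv2.Rodrigues(s['eef_rot'])[0]
print(np.rad2deg(np.arctan2(R[1,0],R[0,0])),s['position'],s['contact_force'],s['width'],s['wrist_torque'])
w=snap('wrist','w6')
f=np.load('fit.npy');print(carpt(f[:3],0,0,70)-s['position'])
E
```

```text
99.38189807826552 [0.58529488 0.02866811 0.14884049] [1.58994974 5.92917753 9.32270435] 0.010800032916078905 [ 1.19932433 -0.47061438  0.15075389]
[-0.00550478 -0.00188078 -0.00321871]
```

View pics/w6.png

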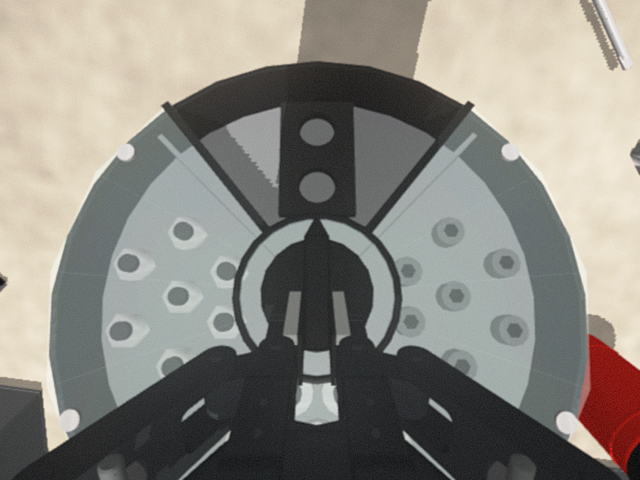

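The eighth view shows the wheel aligned: block centred under the window with dimples at (317,132) and (317,187), and the dividers just outside both edgings. I refine the seat positions from this picture and head for ball B.

```bash
python3 - <<'E'
from h import *
np.set_printoptions(precision=4,suppress=True)
f=np.load('fit.npy');P=f[:3]
w=snap('wrist')
g=cv2.cvtColor(w['color'],cv2.COLOR_RGB2GRAY)[110:215,285:350]
_,b=cv2.threshold(g,0,255,cv2.THRESH_OTSU)
n,l,st,ce=cv2.connectedComponentsWithStats(b)
uv=[ce[i]+[285,110] for i in range(1,n) if 300<st[i,4]<2500 and abs(ce[i][0]-32)<12]; print(uv)
for r,q in zip((112,72),((317,132),(317,187))):
    X=carpt(P,r,0,20); print(r,'pred',X,'pic',onz(w,q,X[2]),'predpix',proj(w,X))
for q in uv:
    for z in(.0463,.0663): print(q,onz(w,q,z))
E
```

```text
[array([316.3685, 131.8396]), array([316.5406, 186.969 ])]
112 pred [0.5088 0.0151 0.0463] pic [0.5103 0.0159 0.0463] predpix [[316.0686 129.4902]]
72 pred [0.5429 0.0207 0.0663] pic [0.5438 0.0216 0.0663] predpix [[315.781  185.5291]]
[316.3685 131.8396] [0.5102 0.0155 0.0463]
[316.3685 131.8396] [0.5099 0.0156 0.0663]
[316.5406 186.969 ] [0.5471 0.0218 0.0463]
[316.5406 186.969 ] [0.5438 0.0213 0.0663]
```

Emit:
jog_arm(
  deltas=[
    {"translation": [0,0,0.0],"yaw": 0,"gripper": 0.03},
    {"translation": [0,0,0.0],"yaw": 0,"gripper": 0.03},
    {"translation": [0,0,0.03],"yaw": 0,"gripper": 0.04},
    {"translation": [-0.02,0.02,0.08],"yaw": 0,"gripper": 0.06},
    {"translation": [-0.05,0.07,0.12],"yaw": 0,"gripper": 0.06},
    {"translation": [-0.07,0.12,0.12],"yaw": 0,"gripper": 0.06},
    {"translation": [-0.09,0.17,0.11],"yaw": 0,"gripper": 0.06},
    {"translation": [-0.1,0.22,0.09],"yaw": 0,"gripper": 0.06},
    {"translation": [-0.103,0.25,0.06],"yaw": 0,"gripper": 0.06},
    {"translation": [-0.103,0.25,0.03],"yaw": 0,"gripper": 0.06},
    {"translation": [-0.103,0.25,0.02],"yaw": 0,"gripper": 0.06},
  ],
  newtons=40,
)

```text
clock: 11.5
position: [0.4805, 0.2779, 0.1665]
eef_rot: [-2.03, -2.396, 0.024]
contact_force: [-0.4, 0.2, -0.1]
width: 0.0601
```

```bash
python3 - <<'E'
from h import *
np.set_printoptions(precision=4,suppress=True)
s=manip.state();print(s['position'],s['q'],s['contact_force'])
w=snap('wrist','w7');t=snap('top','t7')
for q in imaging.boxes_of(w,'ball_a_center')[:2]+imaging.boxes_of(w,'ball_a')[:2]: print('w',q,onz(w,q['at'],.03))
print(proj(w,[.48,.28,.03]),proj(t,[.48,.28,.03]))
print('bay',proj(t,carpt(np.load('fit.npy')[:3],[72,112],0,20)))
E
```

```text
[0.4805 0.2779 0.1665] [ 0.5267  0.356  -0.1721  1.0573 -0.0039  0.3614] [-0.4366  0.1532 -0.0913]
w {'at': [525.2, 248.1], 'p': 0.19} [0.4692 0.4553 0.03  ]
w {'at': [330.8, 228.4], 'p': 0.95} [0.4798 0.289  0.03  ]
[[320.214 226.849]] [[226.1755 252.9265]]Traceback (most recent call last):
  File "<stdin>", line 7, in <module>
  File "h.py", line 23, in carpt
    s=-r*np.cos(a); l=-r*np.sin(a)     # s up-slope, l along carousel y
      ^^
TypeError: bad operand type for unary -: 'list'
```

View pics/w7.png

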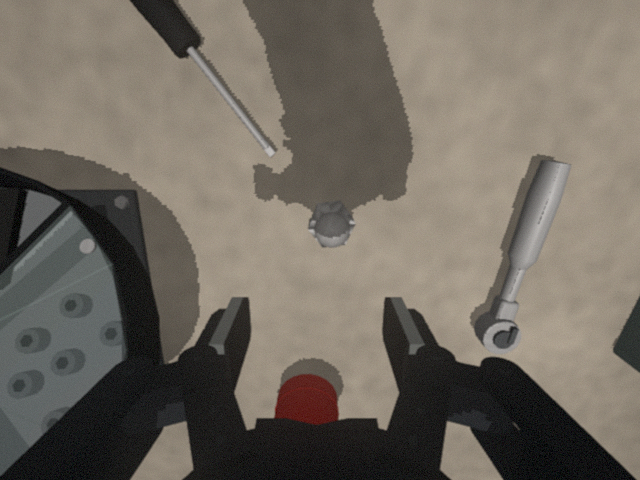

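The ninth view shows ball B on its nut at about (331,229), which puts it at (0.4795, 0.289). I'll grasp it near the fingertips.

Emit:
jog_arm(
  deltas=[
    {"translation": [-0.001,0.011,-0.04],"yaw": 0,"gripper": 0.06},
    {"translation": [-0.001,0.011,-0.08],"yaw": 0,"gripper": 0.06},
    {"translation": [-0.001,0.011,-0.11],"yaw": 0,"gripper": 0.06},
    {"translation": [-0.001,0.011,-0.135],"yaw": 0,"gripper": 0.06},
    {"translation": [-0.001,0.011,-0.1435],"yaw": 0,"gripper": 0.06},
    {"translation": [-0.001,0.011,-0.1435],"yaw": 0,"gripper": 0.04},
    {"translation": [-0.001,0.011,-0.1435],"yaw": 0,"gripper": 0.025},
    {"translation": [-0.001,0.011,-0.1435],"yaw": 0,"gripper": 0.02},
    {"translation": [-0.001,0.011,-0.1435],"yaw": 0,"gripper": 0.02},
  ],
  newtons=35,
)

```text
clock: 12.82
position: [0.483, 0.2901, 0.0276]
eef_rot: [2.031, 2.394, -0.01]
contact_force: [0.2, -0.2, 5.3]
width: 0.0276
```

```bash
python3 - <<'E'
from h import *
s=manip.state();print(s['position'],s['contact_force'],s['width'])
w=snap('wrist','w8')
for q in imaging.boxes_of(w,'ball_a_center')[:2]: print('w',q,ray(w,q['at']))
c=w['color'][230:400,220:420]; cv2.imwrite('pics/w8c.png',cv2.resize(c,None,fx=3,fy=3,interpolation=3)[:,:,::-1])
E
```

```text
[0.48304012 0.29009002 0.02755668] [ 0.24243886 -0.23583178  5.30247427] 0.027618295659832193
w {'at': [133.6, 78.8], 'p': 0.43} (array([0.40345693, 0.27736235, 0.17038479]), array([-0.02939695, -0.44622329, -0.8944387 ]))
```

View pics/w8c.png

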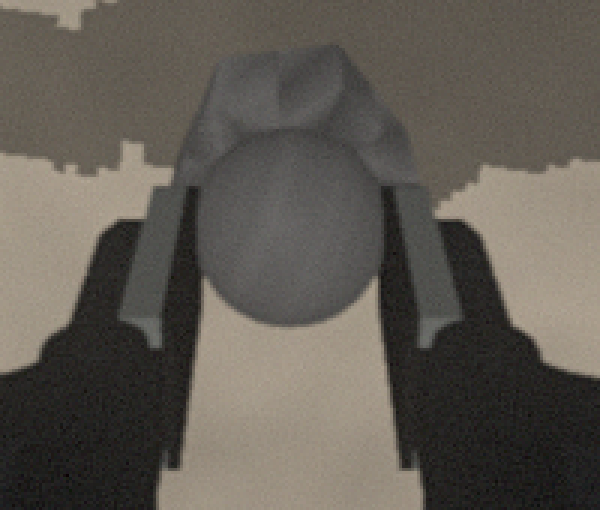

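The tenth view shows the ball between the pad tips, sitting toward the far edge. A width of 27.6 mm and 5 N upward mean the tips pinch above the equator. I'll reopen, go about 10 mm lower and 3 mm back, then regrip.

Emit:
jog_arm(
  deltas=[
    {"translation": [0,0,0],"yaw": 0,"gripper": 0.045},
    {"translation": [0,0,0],"yaw": 0,"gripper": 0.045},
    {"translation": [-0.003,-0.001,-0.006],"yaw": 0,"gripper": 0.045},
    {"translation": [-0.003,-0.001,-0.0105],"yaw": 0,"gripper": 0.045},
    {"translation": [-0.003,-0.001,-0.0105],"yaw": 0,"gripper": 0.03},
    {"translation": [-0.003,-0.001,-0.0105],"yaw": 0,"gripper": 0.02},
    {"translation": [-0.003,-0.001,-0.0105],"yaw": 0,"gripper": 0.02},
    {"translation": [-0.003,-0.001,-0.0105],"yaw": 0,"gripper": 0.02},
  ],
  newtons=35,
)

```text
clock: 13.92
position: [0.4801, 0.2891, 0.0169]
eef_rot: [2.031, 2.394, -0.01]
contact_force: [-0.1, 0.5, -2.5]
width: 0.0328
```

Emit:
jog_arm(
  deltas=[
    {"translation": [0,0,0],"yaw": 0,"gripper": 0.02},
    {"translation": [0,0,0],"yaw": 0,"gripper": 0.02},
  ],
)

```text
clock: 14.18
position: [0.4801, 0.289, 0.0169]
eef_rot: [2.031, 2.394, -0.011]
contact_force: [0.3, 0.6, -2.2]
width: 0.0327
```

```bash
python3 - <<'E'
from h import *
s=manip.state();print(s['position'],s['contact_force'],s['width'])
w=snap('wrist')
c=w['color'][230:400,220:420]; cv2.imwrite('pics/w9c.png',cv2.resize(c,None,fx=3,fy=3,interpolation=3)[:,:,::-1])
E
```

```text
[0.48008276 0.28902899 0.01689538] [ 0.26326298  0.5989176  -2.22499693] 0.03265693822711009
```

View pics/w9c.png

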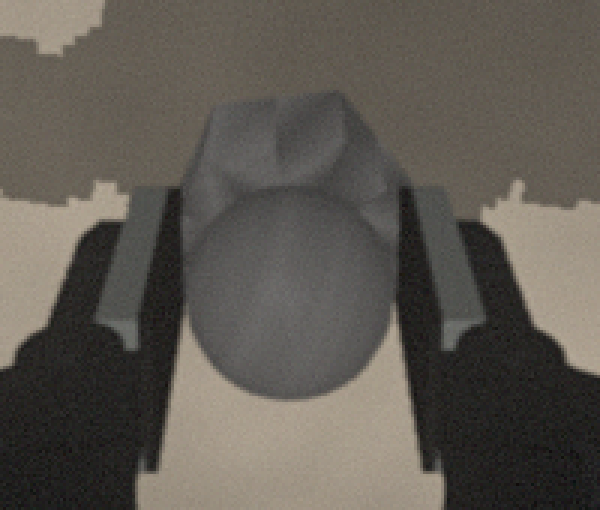

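The eleventh view shows the pads clear of the ball on both sides, catching the nut's top edge, so the tips are at about z 0.019. I'll regrip 5 mm higher.

Emit:
jog_arm(
  deltas=[
    {"translation": [0,0,0],"yaw": 0,"gripper": 0.042},
    {"translation": [0,0,0.003],"yaw": 0,"gripper": 0.042},
    {"translation": [0,0,0.005],"yaw": 0,"gripper": 0.042},
    {"translation": [0,0,0.005],"yaw": 0,"gripper": 0.03},
    {"translation": [0,0,0.005],"yaw": 0,"gripper": 0.02},
    {"translation": [0,0,0.005],"yaw": 0,"gripper": 0.02},
    {"translation": [0,0,0.005],"yaw": 0,"gripper": 0.02},
    {"translation": [0,0,0.005],"yaw": 0,"gripper": 0.02},
  ],
  newtons=35,
)

```text
clock: 15.22
position: [0.4805, 0.2891, 0.0224]
eef_rot: [2.031, 2.394, -0.009]
contact_force: [-0.2, -1.0, 5.6]
width: 0.0279
```

Emit:
jog_arm(
  deltas=[
    {"translation": [0,0,0.003],"yaw": 0,"gripper": 0.02},
    {"translation": [0,0,0.006],"yaw": 0,"gripper": 0.02},
    {"translation": [0,0,0.01],"yaw": 0,"gripper": 0.02},
    {"translation": [0,0,0.01],"yaw": 0,"gripper": 0.02},
  ],
  newtons=35,
)

```text
clock: 15.72
position: [0.4807, 0.2892, 0.0326]
eef_rot: [2.031, 2.394, -0.009]
contact_force: [0.1, -0.1, -1.0]
width: 0.0274
```

```bash
cat > ball.py <<'E'
from h import *
np.set_printoptions(precision=4,suppress=True)
s=manip.state();print(s['clock'],s['position'],s['contact_force'],s['width'])
w=snap('wrist','w10')
g=cv2.cvtColor(w['color'],cv2.COLOR_RGB2GRAY)[230:420,240:400]
big=cv2.GaussianBlur(cv2.resize(g,None,fx=3,fy=3),(0,0),2)
c=cv2.HoughCircles(big,cv2.HOUGH_GRADIENT,1,60,param1=60,param2=18,minRadius=75,maxRadius=125)
if c is not None:
    for q in c[0][:3]: print('circle',q[:2]/3+[240,230],q[2]/3)
print('tcp pix',proj(w,s['position']),'z+8',proj(w,s['position']+[0,0,.008]), 'rad px',346.5*.015/np.linalg.norm(s['position']+np.array(w['R']).T@w['t']))
E
python3 ball.py
```

```text
15.725 [0.4807 0.2892 0.0326] [ 0.0733 -0.0638 -1.0193] 0.027433844941849046
circle [316.8333 319.8333] 33.166668
tcp pix [[316.5198 307.2703]] z+8 [[316.4554 316.3452]] rad px 31.69059589105364
```

Held: the weight reads 1.0 N and the ball centre is about 8.5 mm above the TCP. Carrying ball B to above the outer seat.

Emit:
jog_arm(
  deltas=[
    {"translation": [0,0,0.03],"yaw": 0,"gripper": 0.02},
    {"translation": [0,-0.01,0.07],"yaw": 0,"gripper": 0.02},
    {"translation": [0.005,-0.04,0.11],"yaw": 0,"gripper": 0.02},
    {"translation": [0.01,-0.08,0.13],"yaw": 0,"gripper": 0.02},
    {"translation": [0.015,-0.125,0.13],"yaw": 0,"gripper": 0.02},
    {"translation": [0.02,-0.17,0.13],"yaw": 0,"gripper": 0.02},
    {"translation": [0.022,-0.21,0.12],"yaw": 0,"gripper": 0.02},
    {"translation": [0.025,-0.245,0.11],"yaw": 0,"gripper": 0.02},
    {"translation": [0.025,-0.265,0.095],"yaw": 0,"gripper": 0.02},
    {"translation": [0.025,-0.274,0.08],"yaw": 0,"gripper": 0.02},
    {"translation": [0.025,-0.274,0.07],"yaw": 0,"gripper": 0.02},
    {"translation": [0.025,-0.274,0.07],"yaw": 0,"gripper": 0.02},
  ],
)

```text
clock: 17.27
position: [0.5048, 0.0155, 0.1017]
eef_rot: [2.032, 2.395, -0.011]
contact_force: [0.1, -0.3, -0.7]
width: 0.0275
```

```bash
cat >> ball.py <<'E'
d=[imaging.boxes_of(w,'seat_inner')[:2]]
f=np.load('fit.npy')
for r in (112.,72.): print('dimple',r,proj(w,carpt(f[:3],r,0,20)+[.0012,.0006,0]))
g=cv2.cvtColor(w['color'],cv2.COLOR_RGB2GRAY)
E
python3 ball.py; python3 -c "
from h import *
s=manip.state();print(np.array([.5058,.015,.051])-s['position'])"
```

```text
17.275 [0.5048 0.0155 0.1017] [ 0.0657 -0.2935 -0.7251] 0.027540896575466472
circle [316.8333 319.5   ] 33.633335
tcp pix [[316.5511 307.2698]] z+8 [[316.496  316.3136]] rad px 31.692682014733467
dimple 112.0 [[315.6734 269.9108]]
dimple 72.0 [[315.4481 336.6631]]
[-1.80649815e-05 -7.31256967e-04 -5.17266417e-02]
```

Emit:
jog_arm(
  deltas=[
    {"translation": [0,-0.001,-0.015],"yaw": 0,"gripper": 0.02},
    {"translation": [0,-0.001,-0.028],"yaw": 0,"gripper": 0.02},
    {"translation": [0,-0.001,-0.038],"yaw": 0,"gripper": 0.02},
    {"translation": [0,-0.001,-0.045],"yaw": 0,"gripper": 0.02},
    {"translation": [0,-0.001,-0.049],"yaw": 0,"gripper": 0.02},
    {"translation": [0,-0.001,-0.051],"yaw": 0,"gripper": 0.02},
    {"translation": [0,-0.001,-0.051],"yaw": 0,"gripper": 0.02},
  ],
)

```text
clock: 18.25
position: [0.5044, 0.0145, 0.052]
eef_rot: [2.031, 2.396, -0.011]
contact_force: [-3.9, 0.2, 3.1]
width: 0.0279
```

```bash
python3 -c "
from h import *
s=manip.state();print(np.array([.5058,.015,.051])-s['position'],s['contact_force'],s['width'])"
```

```text
[ 0.00141389  0.00045184 -0.00101947] [-3.88764089  0.20194082  3.07080586] 0.027917373170827542
```

Light contact (about 5 N, directed back and up) says the ball is touching the upper rim of the dimple. I'll ease 1 mm down-slope, let go and rise.

Emit:
jog_arm(
  deltas=[
    {"translation": [-0.001,0,0.0],"yaw": 0,"gripper": 0.02},
    {"translation": [-0.001,0,0.0],"yaw": 0,"gripper": 0.034},
    {"translation": [-0.001,0,0.0],"yaw": 0,"gripper": 0.042},
    {"translation": [-0.001,0,0.001],"yaw": 0,"gripper": 0.05},
    {"translation": [-0.001,0,0.004],"yaw": 0,"gripper": 0.05},
    {"translation": [-0.001,0,0.02],"yaw": 0,"gripper": 0.05},
    {"translation": [-0.001,0,0.05],"yaw": 0,"gripper": 0.05},
    {"translation": [-0.001,0,0.09],"yaw": 0,"gripper": 0.05},
    {"translation": [-0.001,0,0.12],"yaw": 0,"gripper": 0.05},
  ],
)

```text
clock: 19.38
position: [0.5039, 0.0146, 0.1739]
eef_rot: [2.03, 2.395, -0.009]
contact_force: [0.9, 0.6, 0.2]
width: 0.0499
```

```bash
cat > see.py <<'E'
from h import *
np.set_printoptions(precision=4,suppress=True)
s=manip.state();print(s['clock'],s['position'],s['contact_force'],s['width'])
w=snap('wrist','w11');f=np.load('fit.npy')
off=np.array([.0012,.0006,0])
for r in (112.,72.):
    print(r,'seated ball would be at',proj(w,carpt(f[:3],r,0,29)+off),'empty dimple',proj(w,carpt(f[:3],r,0,20)+off))
x=proj(w,carpt(f[:3],92.,0,25))[0].astype(int); x0,y0=x-[70,75]; x0=max(x0,0);y0=max(y0,0)
g=cv2.cvtColor(w['color'],cv2.COLOR_RGB2GRAY)[y0:y0+150,x0:x0+140]
big=cv2.GaussianBlur(cv2.resize(g,None,fx=3,fy=3),(0,0),2)
c=cv2.HoughCircles(big,cv2.HOUGH_GRADIENT,1,50,param1=60,param2=20,minRadius=30,maxRadius=110)
if c is not None:
    for q in c[0][:5]: print('circle',q[:2]/3+[x0,y0],q[2]/3)
for q in imaging.boxes_of(w,'ball_a_center')[:3]: print('net',q)
E
python3 see.py
```

```text
19.375 [0.5039 0.0146 0.1739] [0.8618 0.6079 0.1844] 0.04987374350682081
112.0 seated ball would be at [[317.1977 233.4615]] empty dimple [[317.2016 235.8534]]
72.0 seated ball would be at [[317.0342 284.1254]] empty dimple [[317.0434 284.968 ]]
circle [317.8333 283.5   ] 14.5
circle [317.5    231.1667] 18.766666
```

A circle at (317.5,231.2) with r ≈ 18.8 px matches a seated outer ball, and the empty inner dimple is at (317.8,283.5). Now ball A.

Emit:
jog_arm(
  deltas=[
    {"translation": [-0.005,-0.04,0.02],"yaw": 0,"gripper": 0.05},
    {"translation": [-0.01,-0.09,0.02],"yaw": 0,"gripper": 0.05},
    {"translation": [-0.02,-0.14,0.01],"yaw": 0,"gripper": 0.05},
    {"translation": [-0.03,-0.19,0.0],"yaw": 0,"gripper": 0.05},
    {"translation": [-0.04,-0.24,0.0],"yaw": 0,"gripper": 0.05},
    {"translation": [-0.05,-0.29,0.0],"yaw": 0,"gripper": 0.05},
    {"translation": [-0.053,-0.325,0.0],"yaw": 0,"gripper": 0.05},
    {"translation": [-0.053,-0.34,-0.005],"yaw": 0,"gripper": 0.05},
    {"translation": [-0.053,-0.344,-0.01],"yaw": 0,"gripper": 0.05},
    {"translation": [-0.053,-0.344,-0.01],"yaw": 0,"gripper": 0.05},
  ],
)

```text
clock: 20.72
position: [0.4527, -0.328, 0.1646]
eef_rot: [2.028, 2.394, -0.003]
contact_force: [-0.4, 0.1, 0.2]
width: 0.0504
```

```bash
python3 - <<'E'
from h import *
np.set_printoptions(precision=4,suppress=True)
s=manip.state();print(s['clock'],s['position'],s['q'])
w=snap('wrist','w12')
for q in imaging.boxes_of(w,'ball_a_center')[:2]: print('net',q['at'],q['p'],onz(w,q['at'],.03))
# same geometry check with ball b picture conditions: net row 228.4 corresponded to true x .4795
p=proj(w,[.4515,-.33,.03])[0].astype(int);x0,y0=p-[50,50]
g=cv2.cvtColor(w['color'],cv2.COLOR_RGB2GRAY)[y0:y0+100,x0:x0+100]
big=cv2.GaussianBlur(cv2.resize(g,None,fx=4,fy=4),(0,0),2)
c=cv2.HoughCircles(big,cv2.HOUGH_GRADIENT,1,40,param1=60,param2=15,minRadius=60,maxRadius=90)
if c is not None:
    for q in c[0][:4]: uv=q[:2]/4+[x0,y0];print('circle',uv,q[2]/4,onz(w,uv,.03))
cv2.imwrite('pics/w12c.png',cv2.resize(w['color'][y0:y0+100,x0:x0+100],None,fx=5,fy=5,interpolation=3)[:,:,::-1]);print(x0,y0)
E
```

```text
20.725 [ 0.4527 -0.328   0.1646] [-0.6258  0.3504 -0.1857  1.031  -0.0021 -0.791 ]
net [320.7, 227.5] 0.63 [ 0.4538 -0.3246  0.03  ]
net [633.9, 359.2] 0.59 [ 0.5331 -0.0085  0.03  ]
264 173
```

```bash
python3 - <<'E'
from h import *
np.set_printoptions(precision=4,suppress=True)
w=snap('wrist')
for name,ctr in(('w12',(314,223)),('w7',(331,228))):
    g=cv2.imread(f'pics/{name}.png',0);x0,y0=ctr[0]-45,ctr[1]-45
    big=cv2.GaussianBlur(cv2.resize(g[y0:y0+90,x0:x0+90],None,fx=4,fy=4,interpolation=3),(0,0),3)
    c=cv2.HoughCircles(big,cv2.HOUGH_GRADIENT,1,20,param1=40,param2=8,minRadius=66,maxRadius=86)
    if c is not None:
        for q in c[0][:4]: uv=q[:2]/4+[x0,y0];print(name,uv,q[2]/4,onz(w,uv,.03) if name=='w12' else '')
t=snap('top')
for q in imaging.boxes_of(t,'ball_a_center')[:3]: print(q['at'],q['p'],onz(t,q['at'],.03))
E
```

```text
w12 [324.625 213.375] 19.4 [ 0.4422 -0.3236  0.03  ]
w7 [331.125 227.375] 20.25 
w7 [295.125 219.625] 16.75 
w7 [334.625 219.375] 18.825 
w7 [349.125 191.125] 17.85
```

View pics/w12c.png

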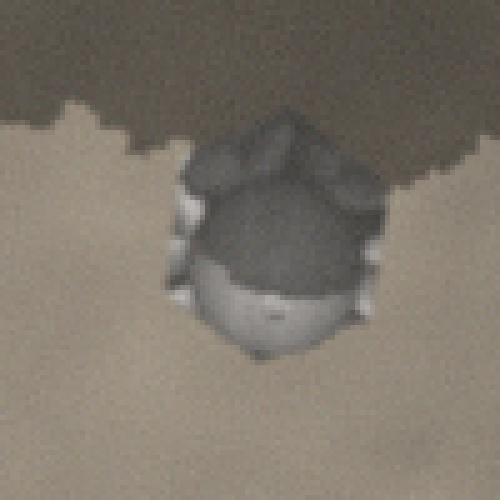

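The twelfth and last view shows ball A on its nut, centred at about (319.6,226.6), so (0.453, -0.3255). I grip it 6 mm off-centre so that the hand's body later clears the knob.

Emit:
jog_arm(
  deltas=[
    {"translation": [-0.006,0.0015,-0.04],"yaw": 0,"gripper": 0.05},
    {"translation": [-0.006,0.0015,-0.08],"yaw": 0,"gripper": 0.05},
    {"translation": [-0.006,0.0015,-0.11],"yaw": 0,"gripper": 0.05},
    {"translation": [-0.006,0.0015,-0.13],"yaw": 0,"gripper": 0.05},
    {"translation": [-0.006,0.0015,-0.138],"yaw": 0,"gripper": 0.05},
    {"translation": [-0.006,0.0015,-0.1405],"yaw": 0,"gripper": 0.05},
    {"translation": [-0.006,0.0015,-0.1405],"yaw": 0,"gripper": 0.05},
  ],
)

```text
clock: 21.85
position: [0.4481, -0.3274, 0.0263]
eef_rot: [2.025, 2.392, -0.003]
contact_force: [-0.7, -0.1, -1.0]
width: 0.0496
```

```bash
python3 ball.py
```

```text
21.85 [ 0.4481 -0.3274  0.0263] [-0.7111 -0.0715 -0.9882] 0.04963171635995247
circle [316.5 322.5] 31.866667
tcp pix [[316.5289 307.2677]] z+8 [[316.4282 316.4459]] rad px 31.691581644262605
dimple 112.0 [[954.7716 532.1317]]
dimple 72.0 [[983.4305 625.371 ]]
```

Emit:
jog_arm(
  deltas=[
    {"translation": [0,0,-0.0025],"yaw": 0,"gripper": 0.045},
    {"translation": [0,0,-0.0025],"yaw": 0,"gripper": 0.035},
    {"translation": [0,0,-0.0025],"yaw": 0,"gripper": 0.025},
    {"translation": [0,0,-0.0025],"yaw": 0,"gripper": 0.02},
    {"translation": [0,0,-0.0025],"yaw": 0,"gripper": 0.02},
    {"translation": [0,0,-0.0025],"yaw": 0,"gripper": 0.02},
  ],
  newtons=35,
)

```text
clock: 22.7
position: [0.4483, -0.3276, 0.0242]
eef_rot: [2.024, 2.391, -0.003]
contact_force: [0.5, -0.7, 3.3]
width: 0.0276
```

Emit:
jog_arm(
  deltas=[
    {"translation": [0,0,0.002],"yaw": 0,"gripper": 0.02},
    {"translation": [0,0,0.005],"yaw": 0,"gripper": 0.02},
    {"translation": [0,0,0.008],"yaw": 0,"gripper": 0.02},
    {"translation": [0,0,0.008],"yaw": 0,"gripper": 0.02},
  ],
)

```text
clock: 23.2
position: [0.4484, -0.3277, 0.0324]
eef_rot: [2.024, 2.391, -0.003]
contact_force: [-0.1, -0.6, -1.4]
width: 0.0277
```

```bash
python3 ball.py
```

```text
23.2 [ 0.4484 -0.3277  0.0324] [-0.0623 -0.6023 -1.4432] 0.027666760312036145
circle [316.8333 324.1667] 32.5
tcp pix [[316.4786 307.2624]] z+8 [[316.3607 316.4524]] rad px 31.69078730554063
dimple 112.0 [[936.4739 519.2222]]
dimple 72.0 [[963.2904 608.9221]]
```

Ball A is held, with its centre about 5 mm up-slope of the TCP and 6 mm above it. Carrying it to above the inner seat.

Emit:
jog_arm(
  deltas=[
    {"translation": [0,0,0.03],"yaw": 0,"gripper": 0.02},
    {"translation": [0.005,0.02,0.07],"yaw": 0,"gripper": 0.02},
    {"translation": [0.015,0.05,0.11],"yaw": 0,"gripper": 0.02},
    {"translation": [0.025,0.09,0.14],"yaw": 0,"gripper": 0.02},
    {"translation": [0.04,0.135,0.16],"yaw": 0,"gripper": 0.02},
    {"translation": [0.05,0.18,0.16],"yaw": 0,"gripper": 0.02},
    {"translation": [0.06,0.225,0.16],"yaw": 0,"gripper": 0.02},
    {"translation": [0.07,0.27,0.16],"yaw": 0,"gripper": 0.02},
    {"translation": [0.08,0.31,0.15],"yaw": 0,"gripper": 0.02},
    {"translation": [0.086,0.335,0.13],"yaw": 0,"gripper": 0.02},
    {"translation": [0.0865,0.347,0.11],"yaw": 0,"gripper": 0.02},
    {"translation": [0.0865,0.3475,0.09],"yaw": 0,"gripper": 0.02},
  ],
)

```text
clock: 24.8
position: [0.5345, 0.0217, 0.1242]
eef_rot: [2.022, 2.393, 0.0]
contact_force: [-11.4, 0.8, 22.1]
width: 0.0274
```

Emit:
jog_arm(
  deltas=[
    {"translation": [0,0,-0.01],"yaw": 0,"gripper": 0.02},
    {"translation": [0,0,-0.01],"yaw": 0,"gripper": 0.02},
  ],
)

```text
clock: 25.05
position: [0.5328, 0.0218, 0.113]
eef_rot: [2.024, 2.396, -0.003]
contact_force: [-1.3, 0.4, -3.2]
width: 0.0276
```

```bash
python3 ball.py;  python3 -c "
from h import *
s=manip.state();print(np.array([.5346,.0197,.0715])-s['position'])"
```

```text
25.05 [0.5328 0.0218 0.113 ] [-1.2829  0.4181 -3.152 ] 0.027634402830530487
circle [316.5    328.1667] 34.333332
circle [378.8333 363.8333] 28.033333
tcp pix [[316.5652 307.2124]] z+8 [[316.4982 316.3601]] rad px 31.691933417159976
dimple 112.0 [[313.4604 219.8726]]
dimple 72.0 [[312.8939 284.2705]]
[ 0.00166835 -0.00193247 -0.04182282]
```

The approach hit something: the force peaked at 22 N and the ball was pushed about 3 mm up in the grip. The pointed nose stands in the vertical path, so the inner ball has to come in along the face normal. The hand's body also needs the ball nearer the tips, so I'll put ball A back on its nut and regrip.

Emit:
jog_arm(
  deltas=[
    {"translation": [-0.025,0,0.02],"yaw": 0,"gripper": 0.02},
    {"translation": [-0.035,-0.02,0.06],"yaw": 0,"gripper": 0.02},
    {"translation": [-0.04,-0.06,0.07],"yaw": 0,"gripper": 0.02},
    {"translation": [-0.05,-0.11,0.07],"yaw": 0,"gripper": 0.02},
    {"translation": [-0.06,-0.16,0.07],"yaw": 0,"gripper": 0.02},
    {"translation": [-0.07,-0.21,0.07],"yaw": 0,"gripper": 0.02},
    {"translation": [-0.08,-0.26,0.06],"yaw": 0,"gripper": 0.02},
    {"translation": [-0.084,-0.305,0.04],"yaw": 0,"gripper": 0.02},
    {"translation": [-0.084,-0.335,0.0],"yaw": 0,"gripper": 0.02},
    {"translation": [-0.084,-0.3494,-0.04],"yaw": 0,"gripper": 0.02},
    {"translation": [-0.084,-0.3494,-0.06],"yaw": 0,"gripper": 0.02},
    {"translation": [-0.084,-0.3494,-0.06],"yaw": 0,"gripper": 0.02},
  ],
)

```text
clock: 26.65
position: [0.4483, -0.328, 0.0522]
eef_rot: [2.026, 2.396, -0.003]
contact_force: [-0.4, -0.1, -0.5]
width: 0.0277
```

```bash
python3 ball.py;  python3 -c "
from h import *
s=manip.state();print(np.array([.4488,-.3276,.022])-s['position'])
w=snap('wrist')
n=[imaging.boxes_of(w,'ball_a_center')[:3]];print(n,proj(w,[.4533,-.3269,.02]))
g=cv2.cvtColor(w['color'],cv2.COLOR_RGB2GRAY);cv2.imwrite('pics/w13.png',g)"
```

```text
26.65 [ 0.4483 -0.328   0.0522] [-0.3822 -0.1359 -0.521 ] 0.027660091688496122
circle [316.8333 328.1667] 34.0
tcp pix [[316.5703 307.2308]] z+8 [[316.5282 316.3586]] rad px 31.689862045696003
dimple 112.0 [[876.4647 481.4172]]
dimple 72.0 [[898.7098 560.7346]]
[-0.00112024  0.00097194 -0.03236593]
[[{'at': [316.6, 324.2], 'p': 0.83}]] [[318.76178191 281.91555817]]
```

Emit:
jog_arm(
  deltas=[
    {"translation": [0,0.0005,-0.015],"yaw": 0,"gripper": 0.02},
    {"translation": [0,0.0005,-0.024],"yaw": 0,"gripper": 0.02},
    {"translation": [0,0.0005,-0.028],"yaw": 0,"gripper": 0.02},
    {"translation": [0,0.0005,-0.03],"yaw": 0,"gripper": 0.02},
    {"translation": [0,0.0005,-0.03],"yaw": 0,"gripper": 0.02},
  ],
)

```text
clock: 27.48
position: [0.4503, -0.3281, 0.0248]
eef_rot: [2.021, 2.393, -0.003]
contact_force: [-0.6, -0.2, -1.3]
width: 0.0275
```

```bash
python3 ball.py
```

```text
27.475 [ 0.4503 -0.3281  0.0248] [-0.6442 -0.1796 -1.3297] 0.027522358887718555
circle [316.5    327.1667] 34.899998
tcp pix [[316.5691 307.2471]] z+8 [[316.4613 316.4336]] rad px 31.69131888818064
dimple 112.0 [[963.1572 533.7335]]
dimple 72.0 [[992.2487 628.043 ]]
```

Emit:
jog_arm(
  deltas=[
    {"translation": [-0.0015,0.0005,-0.0015],"yaw": 0,"gripper": 0.02},
    {"translation": [-0.0015,0.0005,-0.003],"yaw": 0,"gripper": 0.02},
    {"translation": [-0.0015,0.0005,-0.004],"yaw": 0,"gripper": 0.02},
    {"translation": [-0.0015,0.0005,-0.004],"yaw": 0,"gripper": 0.02},
  ],
)

```text
clock: 28.08
position: [0.449, -0.3277, 0.021]
eef_rot: [2.021, 2.393, -0.003]
contact_force: [1.2, 0.5, -1.0]
width: 0.0275
```

Emit:
jog_arm(
  deltas=[
    {"translation": [0,0,0],"yaw": 0,"gripper": 0.032},
    {"translation": [0,0,0],"yaw": 0,"gripper": 0.04},
    {"translation": [0,0,0.001],"yaw": 0,"gripper": 0.045},
    {"translation": [-0.0035,-0.0005,0.004],"yaw": 0,"gripper": 0.045},
    {"translation": [-0.0035,-0.0005,0.0042],"yaw": 0,"gripper": 0.045},
    {"translation": [-0.0035,-0.0005,0.0042],"yaw": 0,"gripper": 0.045},
  ],
)

```text
clock: 28.82
position: [0.4455, -0.3283, 0.0254]
eef_rot: [2.021, 2.392, -0.003]
contact_force: [-1.1, 0.5, -0.7]
width: 0.0452
```

```bash
python3 ball.py
```

```text
28.825 [ 0.4455 -0.3283  0.0254] [-1.0537  0.4605 -0.6662] 0.045235663520903066
circle [317.5 328.5] 32.133335
tcp pix [[316.526  307.3038]] z+8 [[316.4072 316.5023]] rad px 31.693308063863473
dimple 112.0 [[954.8345 538.9786]]
dimple 72.0 [[983.1216 632.3966]]
```

Ball is back on the nut, and its offset is now 8 mm as planned. Gripping.

Emit:
jog_arm(
  deltas=[
    {"translation": [0,0,-0.0005],"yaw": 0,"gripper": 0.035},
    {"translation": [0,0,-0.0005],"yaw": 0,"gripper": 0.025},
    {"translation": [0,0,-0.0005],"yaw": 0,"gripper": 0.02},
    {"translation": [0,0,-0.0005],"yaw": 0,"gripper": 0.02},
    {"translation": [0,0,-0.0005],"yaw": 0,"gripper": 0.02},
    {"translation": [0,0,0.003],"yaw": 0,"gripper": 0.02},
    {"translation": [0,0,0.008],"yaw": 0,"gripper": 0.02},
    {"translation": [0,0,0.008],"yaw": 0,"gripper": 0.02},
  ],
  newtons=35,
)

```text
clock: 29.92
position: [0.4458, -0.3286, 0.0337]
eef_rot: [2.021, 2.392, -0.003]
contact_force: [0.2, 0.0, -1.6]
width: 0.0276
```

```bash
python3 ball.py
```

```text
29.925 [ 0.4458 -0.3286  0.0337] [ 0.1705  0.0311 -1.584 ] 0.02756236600779612
circle [316.8333 329.8333] 31.5
tcp pix [[316.5144 307.2517]] z+8 [[316.3826 316.455 ]] rad px 31.693180710176833
dimple 112.0 [[929.2517 521.1736]]
dimple 72.0 [[955.1141 609.7684]]
```

Emit:
jog_arm(
  deltas=[
    {"translation": [0,0,0.03],"yaw": 0,"gripper": 0.02},
    {"translation": [0.0,0.02,0.07],"yaw": 0,"gripper": 0.02},
    {"translation": [0.005,0.06,0.11],"yaw": 0,"gripper": 0.02},
    {"translation": [0.01,0.105,0.13],"yaw": 0,"gripper": 0.02},
    {"translation": [0.015,0.15,0.13],"yaw": 0,"gripper": 0.02},
    {"translation": [0.02,0.195,0.13],"yaw": 0,"gripper": 0.02},
    {"translation": [0.03,0.24,0.125],"yaw": 0,"gripper": 0.02},
    {"translation": [0.04,0.285,0.12],"yaw": 0,"gripper": 0.02},
    {"translation": [0.047,0.32,0.11],"yaw": 0,"gripper": 0.02},
    {"translation": [0.051,0.34,0.1],"yaw": 0,"gripper": 0.02},
    {"translation": [0.051,0.348,0.096],"yaw": 0,"gripper": 0.02},
    {"translation": [0.051,0.348,0.096],"yaw": 0,"gripper": 0.02},
  ],
)

```text
clock: 31.52
position: [0.496, 0.0196, 0.1291]
eef_rot: [2.021, 2.394, -0.004]
contact_force: [0.1, -0.1, -0.5]
width: 0.0282
```

```bash
cat > chk.py <<'E'
from h import *
np.set_printoptions(precision=4,suppress=True)
w=snap('wrist','chk');s=manip.state();f=np.load('fit.npy');p=s['position']
print(s['clock'],p,s['contact_force'],s['width'])
g=cv2.cvtColor(w['color'],cv2.COLOR_RGB2GRAY)[230:420,240:400]
big=cv2.GaussianBlur(cv2.resize(g,None,fx=3,fy=3),(0,0),2)
c=cv2.HoughCircles(big,cv2.HOUGH_GRADIENT,1,60,param1=60,param2=18,minRadius=75,maxRadius=125)
if c is not None:
    for q in c[0][:2]: print('circle',q[:2]/3+[240,230],q[2]/3)
ball=p+[.0083,.0014,.005]; print('ball est',ball,'pix',proj(w,ball))
seat=carpt(f[:3],72.,0,29)+[0.0002,.0003,0]
for t in(46,35,25,18,14,10,6): print(t,seat+t/1000*np.array([-.5*np.cos(f[2]),-.5*np.sin(f[2]),.866])-ball)
for h in(5,8): print('above',h,seat+[.001,0.0002,h/1000]-ball)
E
python3 chk.py
```

```text
31.575 [0.4962 0.0192 0.1294] [ 0.4562  0.7543 -1.041 ] 0.02733270108099106
circle [319.8333 327.8333] 35.666668
circle [310.8333 263.5   ] 26.366667
ball est [0.5045 0.0206 0.1344] pix [[315.3616 329.7532]]
46 [ 0.0115 -0.0041 -0.0204]
35 [ 0.0169 -0.0032 -0.03  ]
25 [ 0.0218 -0.0024 -0.0386]
18 [ 0.0253 -0.0018 -0.0447]
14 [ 0.0273 -0.0015 -0.0481]
10 [ 0.0292 -0.0011 -0.0516]
6 [ 0.0312 -0.0008 -0.0551]
above 5 [ 0.0352 -0.0001 -0.0553]
above 8 [ 0.0352 -0.0001 -0.0523]
```

Emit:
jog_arm(
  deltas=[
    {"translation": [0.006,-0.003,-0.01],"yaw": 0,"gripper": 0.02},
    {"translation": [0.0115,-0.004,-0.0204],"yaw": 0,"gripper": 0.02},
    {"translation": [0.0169,-0.0032,-0.03],"yaw": 0,"gripper": 0.02},
    {"translation": [0.0218,-0.0024,-0.0386],"yaw": 0,"gripper": 0.02},
    {"translation": [0.0253,-0.0018,-0.0447],"yaw": 0,"gripper": 0.02},
    {"translation": [0.0273,-0.0015,-0.0481],"yaw": 0,"gripper": 0.02},
    {"translation": [0.0292,-0.001,-0.05],"yaw": 0,"gripper": 0.02},
    {"translation": [0.032,-0.0005,-0.051],"yaw": 0,"gripper": 0.02},
    {"translation": [0.034,0,-0.0515],"yaw": 0,"gripper": 0.02},
    {"translation": [0.034,0,-0.0515],"yaw": 0,"gripper": 0.02},
  ],
)

```text
clock: 32.83
position: [0.5306, 0.0193, 0.0781]
eef_rot: [2.021, 2.392, -0.003]
contact_force: [-0.0, 0.1, -1.3]
width: 0.0278
```

```bash
python3 chk.py
```

```text
32.875 [0.5304 0.0192 0.078 ] [-1.0621  0.3018 -1.0787] 0.027607463113284793
circle [317.5 234.5] 29.800001
circle [316.5    327.8333] 33.100002
ball est [0.5387 0.0206 0.083 ] pix [[316.4197 328.6131]]
46 [-0.0227 -0.0041  0.0309]
35 [-0.0172 -0.0032  0.0214]
25 [-0.0123 -0.0024  0.0127]
18 [-0.0089 -0.0018  0.0067]
14 [-0.0069 -0.0015  0.0032]
10 [-0.0049 -0.0012 -0.0003]
6 [-0.0029 -0.0008 -0.0037]
above 5 [ 0.001  -0.0001 -0.0039]
above 8 [ 0.001  -0.0001 -0.0009]
```

No contact 9 mm above the seat. Easing further down.

Emit:
jog_arm(
  deltas=[
    {"translation": [0.001,0,-0.0015],"yaw": 0,"gripper": 0.02},
    {"translation": [0.001,0,-0.003],"yaw": 0,"gripper": 0.02},
    {"translation": [0.001,0,-0.004],"yaw": 0,"gripper": 0.02},
    {"translation": [0.001,0,-0.004],"yaw": 0,"gripper": 0.02},
  ],
)

```text
clock: 33.38
position: [0.5312, 0.0192, 0.0738]
eef_rot: [2.021, 2.392, -0.004]
contact_force: [-0.4, -0.2, -0.6]
width: 0.0277
```

Emit:
jog_arm(
  deltas=[
    {"translation": [0,0,-0.001],"yaw": 0,"gripper": 0.02},
    {"translation": [0,0,-0.002],"yaw": 0,"gripper": 0.02},
    {"translation": [0,0,-0.003],"yaw": 0,"gripper": 0.02},
    {"translation": [0,0,-0.003],"yaw": 0,"gripper": 0.02},
  ],
)

```text
clock: 33.88
position: [0.5309, 0.0192, 0.0708]
eef_rot: [2.022, 2.393, -0.004]
contact_force: [-0.4, 0.4, -1.3]
width: 0.0277
```

```bash
python3 chk.py|head -4
```

```text
33.925 [0.5309 0.0192 0.0708] [-0.0965  0.7578 -1.5335] 0.02776665946972675
circle [317.1667 238.8333] 30.966667
circle [316.8333 328.8333] 32.466667
ball est [0.5392 0.0206 0.0758] pix [[316.4188 329.1082]]
```

Emit:
jog_arm(
  deltas=[
    {"translation": [0,0,-0.001],"yaw": 0,"gripper": 0.02},
    {"translation": [0,0,-0.002],"yaw": 0,"gripper": 0.02},
    {"translation": [0,0,-0.002],"yaw": 0,"gripper": 0.02},
  ],
)

```text
clock: 34.3
position: [0.5307, 0.0193, 0.0689]
eef_rot: [2.022, 2.393, -0.005]
contact_force: [-1.9, 0.5, 2.6]
width: 0.0276
```

Light contact (about 4 N): the ball is down. Releasing and backing out along the normal.

Emit:
jog_arm(
  deltas=[
    {"translation": [0,0,0],"yaw": 0,"gripper": 0.03},
    {"translation": [0,0,0],"yaw": 0,"gripper": 0.036},
    {"translation": [0,0,0],"yaw": 0,"gripper": 0.044},
    {"translation": [0,0,0.001],"yaw": 0,"gripper": 0.05},
    {"translation": [-0.002,0,0.005],"yaw": 0,"gripper": 0.05},
    {"translation": [-0.008,-0.001,0.015],"yaw": 0,"gripper": 0.05},
    {"translation": [-0.018,-0.002,0.035],"yaw": 0,"gripper": 0.05},
    {"translation": [-0.03,-0.003,0.07],"yaw": 0,"gripper": 0.05},
    {"translation": [-0.03,-0.003,0.11],"yaw": 0,"gripper": 0.05},
    {"translation": [-0.03,-0.003,0.11],"yaw": 0,"gripper": 0.05},
  ],
)

```text
clock: 35.55
position: [0.5029, 0.0163, 0.1829]
eef_rot: [2.018, 2.388, 0.003]
contact_force: [0.9, -0.0, -1.4]
width: 0.0496
```

```bash
python3 see.py; python3 - <<'E'
from h import *
np.set_printoptions(precision=4,suppress=True)
w=snap('wrist')
f=np.load('fit.npy');P=f[:3]
# wheel angle check: divider tops (31 high on floor, N43) at +-45deg and block edges; nose
print('nose pred',proj(w,carpt(P,36.,0,67)))
# dark block row profile: columns of block edges between dimples
for r in(92.,):
    c=proj(w,carpt(P,r,0,20)+[.0002,.0003,0])[0]; g=cv2.GaussianBlur(cv2.cvtColor(w['color'],cv2.COLOR_RGB2GRAY),(3,3),0)
    row=int(round(c[1])); print(c, 'pred edges',proj(w,carpt(P,np.hypot(92,25),np.array([-1,1])*np.arctan(25/92),20)))
    print(g[row,int(c[0])-45:int(c[0])+46:1].tolist(), int(c[0])-45)
E
```

```text
35.55 [0.5029 0.0163 0.1829] [ 0.8896 -0.0463 -1.4379] 0.04964344306434711
112.0 seated ball would be at [[315.5918 228.8031]] empty dimple [[315.6651 231.1192]]
72.0 seated ball would be at [[315.1391 277.8818]] empty dimple [[315.2284 278.7345]]
circle [315.5    275.8333] 19.033333
circle [316.5    226.8333] 18.566668
net {'at': [315.8, 276.0], 'p': 0.74}
nose pred [[312.9556 332.2939]]
[314.7353 258.4213] pred edges [[344.756  258.3734]
 [284.1089 257.9099]]
[126, 126, 127, 127, 127, 126, 126, 126, 126, 126, 126, 126, 127, 126, 123, 115, 92, 64, 49, 47, 48, 49, 48, 48, 49, 50, 49, 48, 48, 49, 50, 49, 48, 45, 43, 41, 39, 38, 39, 39, 40, 42, 42, 39, 38, 38, 39, 39, 38, 38, 40, 39, 38, 38, 37, 37, 39, 40, 40, 42, 43, 44, 47, 48, 49, 48, 46, 46, 47, 49, 49, 48, 48, 47, 48, 52, 66, 93, 117, 126, 127, 127, 126, 125, 125, 126, 126, 126, 126, 127, 127] 269
```

Both balls match their seats: circles at (315.5,275.8) and (316.5,226.8), separation 49.0 px against 49.1 predicted. The block edges lie within about 1 px of wheel 0, and the hand is clear. Handing in.

```bash
python3 see.py; python3 -c "
from cell import manip; print(manip.finish_job())"
```

```text
35.7 [0.5    0.0162 0.1786] [ 0.1499 -0.7173 -0.4157] 0.05006267287515889
112.0 seated ball would be at [[314.8537 235.0432]] empty dimple [[314.9392 237.279 ]]
72.0 seated ball would be at [[314.3976 284.7673]] empty dimple [[314.4998 285.5061]]
circle [315.1667 232.8333] 18.266666
circle [315.5    282.8333] 19.033333
net {'at': [312.2, 283.7], 'p': 0.72}
net {'at': [329.9, 291.4], 'p': 0.26}
the job is handed in; nothing more can be done
None
```

I turned the carousel until the dimpled compartment lay under the window. Ball B went into the outer dimple and ball A into the inner one, both let go at light contact. I handed in at about 35.7 s of robot time; no verdict was reported.

**Final checks:** these were wrist-camera measurements only, because I had used up the picture views.
- **Balls:** both sit about 2 px (roughly 2 mm) down-slope of where I computed the seats. The offset is the same for both and their spacing matches to about 0.3 px, so I put it down to calibration.
- **Wheel:** the block's edges are within about 1.5 px of where they should be at wheel 0, measured after the last ball went in.
- **Hand:** open and clear of everything.

**Things that went wrong on the way:**
- **Ball B's grasp:** it took three tries. One pinched the ball too high and one caught the nut.
- **Ball A's first approach:** it hit something, probably the knob's nose. The wrist force peaked at 22 N and the ball shifted in the grip. I put it back on its nut, gripped it again and came in along the face normal.
- **Hand tools:** I never touched one on purpose, but I did not measure their positions again at the end.

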